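Tip the pill organiser out of the packed first-aid rack

TASK

Fetch the blue pill organiser from the packed rack: keep its foot down in the rack while you tip it towards the rack's front by the tab on its top until it is well clear of the red keeper bar, then lift it out over the front lip. Stand it upright in the empty bay of the wooden tray, set down rather than dropped, and let go. Leave the other three boxes in their places in the rack, and do not disturb the pin tin.

Things in the scene. Friction and masses are not known exactly. Their poses are not given: they have to be found in the camera images.
- rack: Fixed plywood rack, four equal boxes side by side along its y. Origin: centre of its underside, z up, front faces own -x. Outer 135 x 200 x 163 mm; floor top at z = 8 mm. Boxes stand at x = 0, y = -69.75, -23.25, 23.25, 69.75 mm, 1.5 mm apart, fronts at x = -50 mm, tops at z = 138 mm. End walls reach z = 88 mm, each with a rear post up to the keeper bar. Back rail's inner face at x = 52.5 mm.
- lip (a point): Middle of the top edge of the rack's front lip (rack x = -77, z = 36 mm); axes as the rack's. The 6 mm thick lip rises from the rack floor at x = -52 mm leaning outward 35 degrees, so that a box can tip about 30 degrees forward about its lower front edge.
- keeper (a point): Middle of the lower front edge of the red keeper bar (rack x = 32, z = 155 mm); axes as the rack's. The bar, 28 mm deep, 8 mm thick, runs along y over the rear 18 mm of the boxes, 17 mm above their tops: none can be lifted straight up. A box's top clears the bar once tipped about 9 degrees.
- organiser: The blue pill organiser, a closed upright case 100 mm deep (own x), 45 mm wide (y), 130 mm tall, about 0.3 kg. Origin at the centre of its underside, z up, front faces own -x. Starts in any of the four places. A blue finger tab on top, 30 mm long (x), 10 mm thick (y), 27 mm high, is centred at x = -8 mm: pinch it across y. Neighbouring tabs leave 36 mm free each side. If let go while tipped it falls back.
- organiser_tab (a point): Middle of the organiser's finger tab: own x = -8 mm, y = 0, z = 143 mm (13 mm above the case's top). Axes as the organiser's.
- organiser_toe (a point): Middle of the organiser's lower front edge (own x = -50 mm, z = 0), about which it tips. Axes as the organiser's.
- white_box: White box with a grey band, a neighbour in the rack, 100 mm deep (own x), 45 mm wide (own y), 130 mm tall, about 0.3 kg, with a finger tab on top exactly like the blue one's. Origin at the centre of its underside, z up, front faces own -x.
- yellow_box: Yellow box with a pale band, a neighbour in the rack, 100 mm deep (own x), 45 mm wide (own y), 130 mm tall, about 0.3 kg, with a finger tab on top exactly like the blue one's. Origin at the centre of its underside, z up, front faces own -x.
- green_box: Green box with an orange band, a neighbour in the rack, 100 mm deep (own x), 45 mm wide (own y), 130 mm tall, about 0.3 kg, with a finger tab on top exactly like the blue one's. Origin at the centre of its underside, z up, front faces own -x.
- tray: Fixed light wooden tray, 138 mm (own x) by 162 mm (own y), walls 35 mm tall and 4 mm thick, floor top at z = 5 mm, with one dividing wall along x into two bays. The bay at +y holds a white cup and an amber bottle, at most 62 mm tall above the floor and fixed; the bay at -y is empty. Origin: centre of the underside.
- bay (a point): Centre of the empty bay's floor (tray's x = 0, y = -39.5 mm, z = 5 mm); axes as the tray's. The bay is 130 mm along x by 75 mm along y inside, so the organiser stands in it only with its 100 mm side along x, either way round.
- pin_tin: Small round steel safety-pin tin, 58 mm across, 24 mm tall, lying on the table. Origin: centre of the underside.
There are look-alikes about, which are no part of the job. There is more than one size of the tray; the job needs the smallest.

How it is judged:
On the way, in this order (a step that is already met when the one before it is completed fails the run):
1. the organiser is tipped forward by its top, at least 0.2 rad, with its lower front edge still down in the rack (at most 12 mm above the rack floor) (angle between organiser's own z axis and vertical above 0.2 rad and x of organiser_tab in the frame of rack below -0.03 m and z of organiser_toe in the frame of rack below 0.02 m and x of organiser_toe in the frame of rack above -0.065 m), for 0.1 s.
2. the organiser is lifted out of the rack, its lower front edge more than 40 mm above the rack floor (z of organiser_toe in the frame of rack above 0.048 m), for 0.1 s.
At the end, for the whole second after the job is handed in: Organiser at rest, released, in the tray's empty bay: within 30 mm of its centre along each bay axis, 6 mm of its floor, upright within 0.08 rad. Other boxes within 20 mm of their starts and upright within 0.15 rad; pin tin within 15 mm of its start (x of organiser in the frame of bay between -0.03 and 0.03 m and y of organiser in the frame of bay between -0.03 and 0.03 m and z of organiser in the frame of bay between -0.004 and 0.006 m and angle between organiser's own z axis and vertical below 0.08 rad and linear speed of organiser below 0.02 m/s and angular speed of organiser below 0.2 rad/s and contact force between organiser and the fingers below 0.5 N and distance of each of white_box, yellow_box, green_box from where it was at the start of the episode below 0.02 m and angle between each of white_box, yellow_box, green_box's own z axis and vertical below 0.15 rad and distance of pin_tin from where it was at the start of the episode below 0.015 m); the robot touches nothing.
It fails at once if the organiser is dropped (moves faster than 0.45 m/s while not held) (linear speed of organiser above 0.45 m/s and contact force between organiser and the fingers below 0.1 N).
It fails at once if the white box is pulled out of place (moved over 30 mm) (distance of white_box from where it was at the start of the episode above 0.03 m).
It fails at once if the yellow box is pulled out of place (moved over 30 mm) (distance of yellow_box from where it was at the start of the episode above 0.03 m).
It fails at once if the green box is pulled out of place (moved over 30 mm) (distance of green_box from where it was at the start of the episode above 0.03 m).
It fails at once if the pin tin is knocked away (over 15 mm) (distance of pin_tin from where it was at the start of the episode above 0.015 m).
It also fails if it takes over 43 s, if anything falls off the work surface, if the arm or the gripper's body presses on something with over 40 N, if the wrist force passes 120 N, or if a joint passes its speed limit or range.

ROBOT

A 7-joint arm with a two-finger parallel gripper is mounted at the origin on the work surface. World frame = base frame: x ahead of the robot, y to its left, z up, the work surface at z = 0. Lengths are in m, angles in rad, forces in N, time in s.
With the tool pointing down it reaches from about 0.4 to 0.85 m from the base axis. Payload 10.4 kg.
Tool frame: the origin (TCP) lies between the finger pads; the fingertips stand manip.tcp_to_tips ahead of it and the grasp point (between the pads) lies 2 mm behind it (manip.tcp_to_tips is the distance from the TCP to the fingertips, in m); y points along the fingers, z is the direction in which the jaws open and shut, and the axes are right-handed (so a half turn about y gives the same grasp; the last joint's range is limited). The gripper opens to 85 mm and grips with 20 to 120 N. Pads are 22 mm wide; open, the fingers measure 114 mm over their backs; the gripper's body (76 mm by 85 mm) begins 54 mm behind the grasp point. The pads swing forward as they close: fully open they stand 13 mm farther back than shut.
Start: joints at [-1.278, 0.332, -0.065, 1.46, 0.022, 1.35, -0.088], TCP at [0.194, 0.594, 0.248] pointing down, gripper open.
Joint ranges: [-2.6, 2.6], [-0.5, 2.12], [-1.47, 1.34], [0.16, 2.42], [-1.27, 4.41], [0.06, 2.06], [-2.6, 2.6]. Speed limits (rad/s): [2.22, 2.22, 2.79, 2.79, 3.14, 3.14, 3.14].

INTERFACE

Orientations are given as a unit quaternion [x, y, z, w].
In Python, from workcell import manip gives the robot as it stands. The module is installed in compiled form; this text tells all that it offers.
- The arm moves only by the tool move_arm, never from a script. Its argument "increments" is a list of rows, each an object with "offset": the shift along the tool's x, y, z in m, a list of three; "yaw": the turn about the tool's y in degrees; "jaw": the closure in counts, from 0 (fully open) to 255 (shut). In form: [{"offset": [tx, ty, tz], "yaw": yaw, "jaw": jaw}, ...]. A call has 1 to 10 rows; each row is the pose to reach, as a shift and turn from the pose measured when the call began, along the tool's axes at that moment; what a row does not reach only later rows make up. A row lasts 1/12 s, in which the tool goes at most 41.7 mm and 7.16 degrees, less where a joint would pass 70% of its speed; a pose out of reach is approached as far as the arm can. A call with a gripper value outside its range is refused whole. The fingers move at their own pace and stop on an object; "squeeze" is the grip in N (left out, the last holds). Time passes only in rows, so rows that repeat a pose let the fingers close. It gives the time, the measured TCP pose, the force and the opening at its end, in the units of the state.
- manip.get_obs(): the state, without advancing time (a new reading comes with each control period).
- manip.camera(name): name is "scene" or "side" or "wrist"; returns a dict with "pixels" (400x640x3 uint8, red, green, blue), "depth" (400x640 float32, m along the optical axis (not along the pixel's ray), 0 where there is no reading), "intrinsics" (3x3 intrinsics, pixels), "D" ([k1, k2, p1, p2, k3] as OpenCV has them; the pictures are not rectified), "R" (3x3) and "t" (3): a world point X has camera coordinates R X + t; the wrist camera has in their place "mount" (4x4, takes a point from camera to tool coordinates, whose origin is the TCP and whose axes are the tool frame's). Camera axes: x right, y down, z forward; pixel columns grow to the right and rows downward; lengths in m; the calibration is good to about 2 mm. A picture is of the moment at which its call begins: read the wrist's pose just before it.
- manip.hand_in(): hands the job in, once; it reports no verdict.
Trained networks look in a picture, given as the dict that the camera call returned (one of the last four; its "shot" number tells which), for a name from the list of things; names that differ only in an ending like _2 or _b are one class to them, and where a whole thing is asked for, a point or a joint stands for the part that bears it (a point fixed in the world has none). Each returns a list of dicts, best first, with "confidence" (0 to 1); they miss things now and then, are a little off and sometimes report something else, mostly with a low value. They report only what shows in the picture. A call takes as long as a camera call. They do not tell look-alikes from the thing itself.
- manip.recognise(picture, query): "bbox" ([left, top, right, bottom] in pixels, round what is visible of it).
- manip.spot_point(picture, query): "centre" ([column, row] in pixels: a listed point, or the origin of a listed thing).
The state is a dict: "clock": time; "joint_pos": joint angles; "joint_velocities": joint speeds; "tau": joint torques, N m; "position": TCP position; "ee_rot": TCP orientation; "ft_force": force on the tool from outside, world axes, zero at the start; "torque": the same for the moment, N m; "grip_width": opening from 0.0 (shut) to 1.0 (fully open).
Only numpy, scipy, OpenCV 4.12 (cv2) and the standard library are available. Lean on these libraries where they do the work, as an engineer would, in place of code of your own. Each camera call takes 0.05 s, during which the arm holds its last target. There are 200 camera calls.

## Working session

There is one attempt and no reset: what is moved stays moved. The work goes in short steps, Python scripts to look and compute and a tool call to move; the robot and the scene stay as the last step left them, time stands still between calls to the robot, and variables do not carry over. Pictures are saved under pics/ and viewed, about 8 in all and at most 12, crops included, and the job is handed in when it is done.

Besides the shell and the picture viewer there is one more tool, called after "Request:" as name([rows], argument=value, ...), one row to a line, values as JSON. move_arm: Moves the arm, as the interface text tells. Its arguments: {"type":"object","properties":{"increments":{"type":"array","items":{"type":"object","properties":{"offset":{"type":"array","items":{"type":"number"}},"yaw":{"type":"number"},"jaw":{"type":"number"}}}},"squeeze":{"type":"number"}},"required":["increments"]}

```bash
mkdir -p pics
cat > h.py <<'E'
import numpy as np, cv2
from workcell import manip
from scipy.spatial.transform import Rotation as Ro
def world(c, px, obs=None, depth=None):
    """pixels Nx2 -> world points using depth image"""
    px=np.atleast_2d(np.array(px,float))
    n=cv2.undistortPoints(px.reshape(-1,1,2),c["intrinsics"],np.array(c["D"])).reshape(-1,2)
    d=c["depth"][px[:,1].round().astype(int).clip(0,399),px[:,0].round().astype(int).clip(0,639)] if depth is None else depth
    p=np.c_[n,np.ones(len(n))]*np.reshape(d,(-1,1))
    if "R" in c: return (p-c["t"])@np.array(c["R"])
    M=np.array(c["mount"]); R=Ro.from_quat(obs["ee_rot"]).as_matrix()
    return (p@M[:3,:3].T+M[:3,3])@R.T+obs["position"]
def cloud(c,obs=None):
    v,u=np.mgrid[0:400,0:640]
    return world(c,np.c_[u.ravel(),v.ravel()],obs).reshape(400,640,3)
def save(c,n,s=1): cv2.imwrite(f"pics/{n}.png",cv2.resize(c["pixels"][:,:,::-1],None,fx=s,fy=s))
E
python3 - <<'E'
from h import *
np.set_printoptions(precision=3,suppress=True)
o=manip.get_obs(); print(o, manip.tcp_to_tips)
for n in ["scene","side"]:
    c=manip.camera(n); save(c,n,1.2)
    for q in ["rack","organiser","organiser_tab","tray","bay","lip","keeper","pin_tin","white_box","yellow_box","green_box"]:
        for f,k in ((manip.spot_point,"centre"),):
            for r in f(c,q)[:3]: print(n,q,np.array(r[k]),round(r["confidence"],2),world(c,r[k])[0])
E
```

```text
{'clock': 0.0, 'joint_pos': array([-1.278,  0.333, -0.065,  1.461,  0.022,  1.35 , -0.088]), 'joint_velocities': array([-0.001,  0.   ,  0.001,  0.001, -0.001,  0.001, -0.   ]), 'tau': array([ -0.001, -62.545,   0.049, -39.159,   0.016,   0.01 ,   0.   ]), 'position': array([0.194, 0.594, 0.248]), 'ee_rot': array([ 0.699, -0.111,  0.111, -0.698]), 'ft_force': array([ 0.438,  0.113, -0.251]), 'torque': array([-0.017,  0.037,  0.007]), 'grip_width': 0.9950416548437679} 0.017
scene rack [241.  197.7] 0.77 [ 0.599 -0.101  0.101]
scene organiser [256.1 207.9] 0.78 [ 0.576 -0.078  0.063]
scene organiser_tab [258.7 167.9] 0.69 [ 0.53  -0.11   0.152]
scene tray [309.2 301.4] 0.96 [0.646 0.202 0.053]
scene tray [306.3 136.8] 0.74 [ 0.306 -0.184  0.084]
scene tray [425.6 272.8] 0.55 [0.4   0.329 0.044]
scene bay [291.8 126.9] 0.84 [ 0.241 -0.333  0.004]
scene bay [405.6 255.4] 0.64 [0.37  0.257 0.003]
scene bay [300.7 293.2] 0.55 [0.631 0.155 0.004]
scene keeper [220.  163.4] 0.79 [ 0.596 -0.179  0.162]
scene pin_tin [323.4 213.1] 0.73 [0.437 0.028 0.021]
scene white_box [246.7 202.2] 0.63 [ 0
[... 350 characters left out ...]
541 -0.119  0.148]
side tray [328.9 138.4] 0.95 [0.364 0.314 0.005]
side tray [399.5 200.9] 0.71 [0.627 0.182 0.003]
side tray [186.2 288.7] 0.57 [ 0.239 -0.262  0.009]
side bay [324.6 151.5] 0.98 [0.374 0.258 0.009]
side bay [174.1 309.4] 0.96 [ 0.239 -0.315  0.003]
side bay [395.3 212. ] 0.62 [0.628 0.141 0.006]
side lip [292.7 298.5] 0.73 [ 0.485 -0.193  0.035]
side keeper [339.3 290.7] 0.95 [ 0.587 -0.174  0.139]
side pin_tin [331.  283.2] 0.71 [ 0.565 -0.165  0.137]
side pin_tin [304.5 227.8] 0.6 [ 0.432 -0.01   0.028]
side white_box [327.9 302.8] 0.96 [ 0.576 -0.208  0.141]
side yellow_box [322.7 317.5] 0.7 [ 0.578 -0.238  0.139]
side green_box [317.5 341.6] 0.76 [ 0.582 -0.274  0.095]
```

View pics/scene.png

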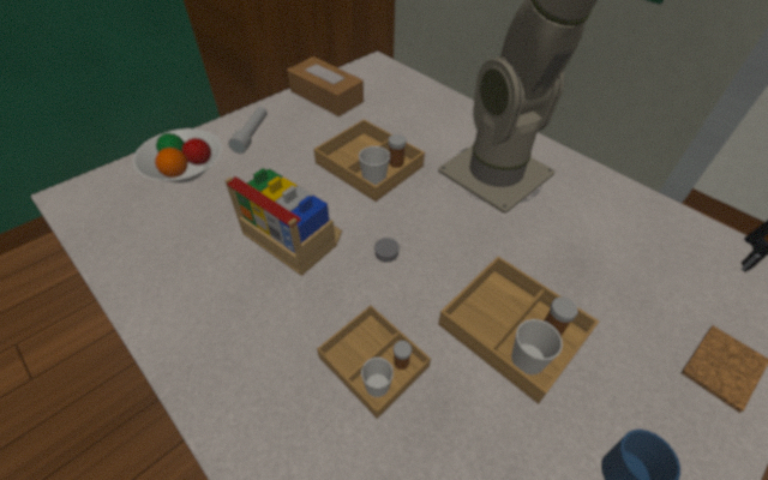

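View pics/side.png

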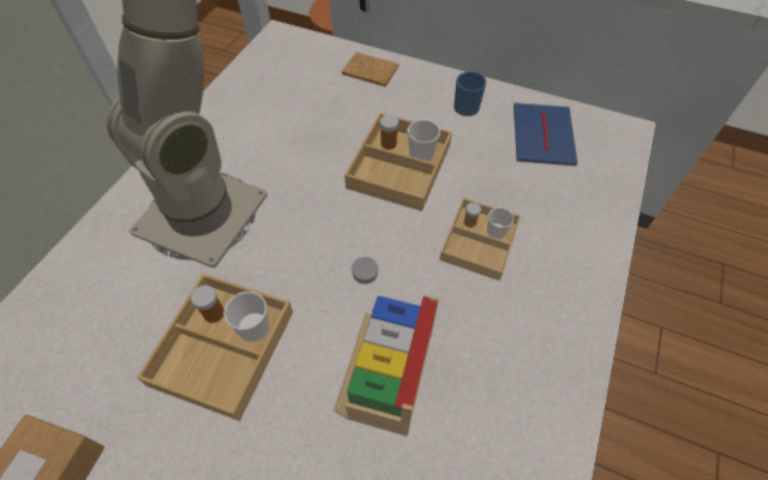

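The blue organiser is at the +y end of the rack, whose front faces the robot. The smallest tray is near (0.63, 0.17), and the pin tin lies near (0.435, 0.01). I'll measure these more precisely.

Run:
```python
from h import *
np.set_printoptions(precision=4,suppress=True)
for n in ["scene","side"]:
    c=manip.camera(n); P=cloud(c); ok=c["depth"]>0
    hsv=cv2.cvtColor(c["pixels"],cv2.COLOR_RGB2HSV).astype(int)
    near=ok&(P[...,0]>.4)&(P[...,0]<.75)&(P[...,1]<0.05)&(P[...,1]>-.35)
    def rect(m,name):
        r=P[m]; (cx,cy),(w,h),a=cv2.minAreaRect(r[:,:2].astype(np.float32))
        print(n,name,len(r),"c",np.array([cx,cy]),"wh",np.array([w,h]),"ang",round(a,1),"z",np.percentile(r[:,2],[5,50,95]))
    red=near&((hsv[...,0]<8)|(hsv[...,0]>172))&(hsv[...,1]>150)&(P[...,2]>.158)&(P[...,2]<.168); rect(red,"red top")
    for nm,lo,hi in (("blue",105,125),("yel",20,33),("green",45,80)):
        m=near&(hsv[...,0]>lo)&(hsv[...,0]<hi)&(hsv[...,1]>130)
        rect(m&(abs(P[...,2]-.138)<.005),nm+" top"); 
        if (m&(P[...,2]>.148)).sum()>3: rect(m&(P[...,2]>.148)&(P[...,2]<.17),nm+" tab")
    t=ok&(P[...,0]>.53)&(P[...,0]<.75)&(P[...,1]>.06)&(P[...,1]<.3)
    rect(t&(P[...,2]>.028)&(P[...,2]<.038),"tray rim"); rect(t&(P[...,2]>.012)&(P[...,2]<.06),"tray all")
    rect(t&(P[...,2]>.05)&(P[...,2]<.075),"cup,bottle")
    k=ok&(P[...,0]>.39)&(P[...,0]<.48)&(abs(P[...,1])<.06)&(P[...,2]>.015)&(P[...,2]<.035); rect(k,"tin")
    for q in ["tray","organiser","bay"]: 
        for r in manip.recognise(c,q)[:3] if q!="bay" else []: print(n,q,np.array(r["bbox"]),round(r["confidence"],2))
```

```text
scene red top 545 c [ 0.6059 -0.1723] wh [0.027  0.1957] ang 8.1 z [0.1597 0.1616 0.1635]
scene blue top 251 c [ 0.5442 -0.11  ] wh [0.0823 0.0428] ang 9.8 z [0.1343 0.1368 0.1402]
scene blue tab 70 c [ 0.5427 -0.1102] wh [0.0295 0.0111] ang 3.5 z [0.1487 0.1574 0.1646]
scene yel top 206 c [ 0.5652 -0.2206] wh [0.0996 0.0786] ang 8.1 z [0.1346 0.1367 0.1398]
scene yel tab 81 c [ 0.5549 -0.2039] wh [0.0303 0.0132] ang 5.5 z [0.1497 0.1597 0.1644]
scene green top 121 c [ 0.5714 -0.2477] wh [0.097  0.0377] ang 3.0 z [0.1348 0.1367 0.1398]
scene green tab 36 c [ 0.5617 -0.2464] wh [0.029  0.0083] ang 3.6 z [0.1484 0.16   0.1638]
scene tray rim 912 c [0.6264 0.1843] wh [0.1396 0.1648] ang 1.1 z [0.0287 0.0336 0.0368]
scene tray all 2065 c [0.6268 0.1842] wh [0.1403 0.1645] ang 1.4 z [0.0142 0.0307 0.056 ]
scene cup,bottle 351 c [0.6291 0.2194] wh [0.1045 0.0541] ang 11.0 z [0.0513 0.06   0.0634]
scene tin 289 c [0.4233 0.0069] wh [0.0574 0.0549] ang 59.9 z [0.0193 0.0229 0.0255]
scene tray [260.  102.  353.5 166.1] 0.84
scene tray [264.8 256.1 357.4 350.9] 0.74
scene tray [363.  213.1 500
[... 514 characters left out ...]
.0111] ang 7.7 z [0.1495 0.1638 0.1669]
side green top 216 c [ 0.5601 -0.2543] wh [0.0731 0.0378] ang 7.4 z [0.1362 0.1385 0.1404]
side green tab 24 c [ 0.561  -0.2518] wh [0.0251 0.0093] ang 4.3 z [0.1636 0.1657 0.1682]
side tray rim 573 c [0.6264 0.1833] wh [0.1382 0.1667] ang 1.2 z [0.0287 0.0336 0.0373]
side tray all 1432 c [0.6264 0.1833] wh [0.1382 0.1667] ang 1.2 z [0.0139 0.031  0.0549]
side cup,bottle 253 c [0.6282 0.2182] wh [0.1036 0.0576] ang 11.2 z [0.0513 0.06   0.0647]
side tin 359 c [0.4232 0.0041] wh [0.0558 0.0558] ang 88.0 z [0.021  0.0243 0.0273]
side tray [283.8  93.9 381.8 176.9] 0.78
side tray [115.5 224.4 244.  353.8] 0.69
side organiser [311.4 246.7 351.7 271.8] 0.82
```

```bash
cat >> h.py <<'E'
def plan(p,yaw):
    """offset/yaw (tool axes) to reach world point p with tool z along (−sin yaw, cos yaw) up to half turn, tool down"""
    o=manip.get_obs(); R=Ro.from_quat(o["ee_rot"]).as_matrix(); y=np.radians(yaw)
    b=R.T@np.array([-np.sin(y),np.cos(y),0]); a=np.degrees(np.arctan2(b[0],b[2])); a=(a+90)%180-90
    print("t",round(o["clock"],2),"pos",o["position"],"f",o["ft_force"],"w",round(o["grip_width"],3),"q7",o["joint_pos"][6].round(2))
    print("tool axes (cols)\n",R,"\noffset",R.T@(np.array(p)-o["position"]),"yaw",round(a,2))
E
python3 -c "
from h import *
np.set_printoptions(precision=4,suppress=True)
plan([.543,-.113,.27],7.7)"
```

```text
t 1.5 pos [0.1941 0.5941 0.2483] f [0.2317 0.229  0.1764] w 1.0 q7 -0.09
tool axes (cols)
 [[ 0.9506  0.      0.3106]
 [-0.3106  0.0001  0.9506]
 [ 0.     -1.      0.0001]] 
offset [ 0.5512 -0.0217 -0.5638] yaw -25.79
```

Request:
move_arm([
  {"offset":[0.551,-0.022,-0.564],"yaw":-25.8,"jaw":165},
  {"offset":[0.551,-0.022,-0.564],"yaw":-25.8,"jaw":165},
  {"offset":[0.551,-0.022,-0.564],"yaw":-25.8,"jaw":165},
  {"offset":[0.551,-0.022,-0.564],"yaw":-25.8,"jaw":165},
  {"offset":[0.551,-0.022,-0.564],"yaw":-25.8,"jaw":165},
  {"offset":[0.551,-0.022,-0.564],"yaw":-25.8,"jaw":165},
  {"offset":[0.551,-0.022,-0.564],"yaw":-25.8,"jaw":165},
  {"offset":[0.551,-0.022,-0.564],"yaw":-25.8,"jaw":165},
  {"offset":[0.551,-0.022,-0.564],"yaw":-25.8,"jaw":165},
  {"offset":[0.551,-0.022,-0.564],"yaw":-25.8,"jaw":165},
])

```text
clock: 2.33
position: [0.3787, 0.2187, 0.2603]
ee_rot: [-0.705, -0.048, 0.047, 0.706]
ft_force: [1.7, 0.7, 0.2]
grip_width: 0.351
```

```bash
python3 -c "
from h import *
np.set_printoptions(precision=4,suppress=True)
plan([.543,-.113,.27],7.7)"
```

```text
t 2.33 pos [0.3787 0.2187 0.2603] f [1.6623 0.6776 0.2227] w 0.351 q7 1.06
tool axes (cols)
 [[ 0.991   0.0005 -0.134 ]
 [ 0.134   0.001   0.991 ]
 [ 0.0006 -1.      0.0009]] 
offset [ 0.1184 -0.0099 -0.3507] yaw 0.0
```

Request:
move_arm([
  {"offset":[0.118,-0.01,-0.351],"yaw":0,"jaw":165},
  {"offset":[0.118,-0.01,-0.351],"yaw":0,"jaw":165},
  {"offset":[0.118,-0.01,-0.351],"yaw":0,"jaw":165},
  {"offset":[0.118,-0.01,-0.351],"yaw":0,"jaw":165},
  {"offset":[0.118,-0.01,-0.351],"yaw":0,"jaw":165},
  {"offset":[0.118,-0.01,-0.351],"yaw":0,"jaw":165},
  {"offset":[0.118,-0.01,-0.351],"yaw":0,"jaw":165},
  {"offset":[0.118,-0.01,-0.351],"yaw":0,"jaw":165},
  {"offset":[0.118,-0.01,-0.351],"yaw":0,"jaw":165},
  {"offset":[0.118,-0.01,-0.351],"yaw":0,"jaw":165},
])

```text
clock: 3.17
position: [0.5436, -0.121, 0.2702]
ee_rot: [0.707, 0.045, -0.044, -0.705]
ft_force: [-1.2, -0.1, -0.0]
grip_width: 0.355
```

Run:
```python
from h import *
np.set_printoptions(precision=4,suppress=True)
o=manip.get_obs(); c=manip.camera("wrist"); save(c,"wrist1"); P=cloud(c,o)
hsv=cv2.cvtColor(c["pixels"],cv2.COLOR_RGB2HSV).astype(int); ok=c["depth"]>0
for nm,lo,hi in (("blue",105,125),("yel",20,33)):
    m=ok&(hsv[...,0]>lo)&(hsv[...,0]<hi)&(hsv[...,1]>130)&(P[...,0]>.45)&(P[...,0]<.64)
    for k,a,b in (("top",.132,.143),("tab",.160,.17)):
        q=m&(P[...,2]>a)&(P[...,2]<b)
        if q.sum()>10: print(nm,k,q.sum(),cv2.minAreaRect(P[q][:,:2].astype(np.float32)),np.median(P[q][:,2]))
plan([.543,-.113,.159],7.7)
```

```text
blue top 3773 ((0.5462625622749329, -0.11508624255657196), (0.09015035629272461, 0.04374575987458229), 7.928191661834717) 0.1385928965066212
blue tab 404 ((0.5427058339118958, -0.11537515372037888), (0.02957419492304325, 0.009486415423452854), 7.503224849700928) 0.16545897390186942
yel top 3725 ((0.5586552619934082, -0.20639902353286743), (0.09193455427885056, 0.04482489079236984), 7.603654384613037) 0.1385900031107316
yel tab 441 ((0.5545936226844788, -0.20714618265628815), (0.029971972107887268, 0.010358999483287334), 7.630031585693359) 0.16530257087316175
t 3.22 pos [ 0.543  -0.1176  0.2699] f [-0.1154  0.0677  0.2835] w 0.354 q7 1.92
tool axes (cols)
 [[ 0.9918  0.0002 -0.1279]
 [ 0.1279 -0.0016  0.9918]
 [ 0.     -1.     -0.0016]] 
offset [0.0006 0.1109 0.0048] yaw -0.35
```

View pics/wrist1.png

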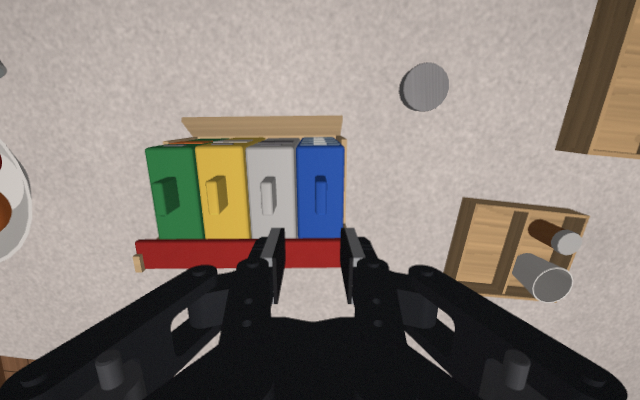

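The picture shows the blue tab at about (321, 194), with the fingers straddling it on each side. White's tab is at (267, 195). I'll descend to the tab.

Request:
move_arm([
  {"offset":[0,0.03,0.003],"yaw":0,"jaw":165},
  {"offset":[0,0.06,0.003],"yaw":0,"jaw":165},
  {"offset":[0,0.08,0.003],"yaw":0,"jaw":165},
  {"offset":[0,0.09,0.003],"yaw":0,"jaw":165},
  {"offset":[0,0.09,0.003],"yaw":0,"jaw":165},
  {"offset":[0,0.09,0.003],"yaw":0,"jaw":165},
])

```text
clock: 3.72
position: [0.5428, -0.1144, 0.1806]
ee_rot: [0.706, 0.046, -0.045, -0.705]
ft_force: [-0.4, -0.3, 0.7]
grip_width: 0.354
```

```bash
python3 -c "
from h import *
np.set_printoptions(precision=4,suppress=True)
plan([.5427,-.1145,.160],7.6)"
```

```text
t 3.72 pos [ 0.5428 -0.1144  0.1806] f [-0.4024 -0.2929  0.7446] w 0.354 q7 1.96
tool axes (cols)
 [[ 0.9917  0.0005 -0.1284]
 [ 0.1284 -0.0015  0.9917]
 [ 0.0003 -1.     -0.0015]] 
offset [-0.0002  0.0206 -0.    ] yaw -0.22
```

Request:
move_arm([
  {"offset":[0,0.01,0],"yaw":0,"jaw":165},
  {"offset":[0,0.02,0],"yaw":0,"jaw":165},
  {"offset":[0,0.0205,0],"yaw":0,"jaw":165},
  {"offset":[0,0.0205,0],"yaw":0,"jaw":255},
  {"offset":[0,0.0205,0],"yaw":0,"jaw":255},
  {"offset":[0,0.0205,0],"yaw":0,"jaw":255},
  {"offset":[0,0.0205,0],"yaw":0,"jaw":255},
  {"offset":[0,0.0205,0],"yaw":0,"jaw":255},
], squeeze=25)

```text
clock: 4.38
position: [0.5428, -0.1145, 0.1602]
ee_rot: [0.706, 0.046, -0.045, -0.705]
ft_force: [-0.3, 0.5, -0.2]
grip_width: 0.108
```

```bash
python3 -c "
from h import *
np.set_printoptions(precision=4,suppress=True)
plan([.5427,-.1145,.160],7.6)
h=manip.get_obs()['position'][2]-.002+.002-.008
for t in (.1,.2,.3,.34): print(t,'dx',42*np.cos(t)-h*1e3*np.sin(t)-42,'dz',42*np.sin(t)+h*1e3*np.cos(t)-h*1e3)"
```

```text
t 4.38 pos [ 0.5428 -0.1145  0.1602] f [-0.2682  0.4612 -0.2198] w 0.108 q7 1.97
tool axes (cols)
 [[ 0.9917  0.0006 -0.1283]
 [ 0.1283 -0.0014  0.9917]
 [ 0.0004 -1.     -0.0015]] 
offset [-0.0001  0.0002  0.    ] yaw -0.23
0.1 dx -15.408102350737849 dz 3.4324557390891925
0.2 dx -31.08190215267445 dz 5.309519994897215
0.3 dx -46.8647919792582 dz 5.612437761854949
0.34 dx -53.17316952425971 dz 5.291635757043281
```

Request:
move_arm([
  {"offset":[-0.005,-0.0013,0],"yaw":0,"jaw":255},
  {"offset":[-0.01,-0.0024,0],"yaw":0,"jaw":255},
  {"offset":[-0.015,-0.0034,0],"yaw":0,"jaw":255},
  {"offset":[-0.021,-0.0042,0],"yaw":0,"jaw":255},
  {"offset":[-0.027,-0.0049,0],"yaw":0,"jaw":255},
  {"offset":[-0.033,-0.0054,0],"yaw":0,"jaw":255},
  {"offset":[-0.039,-0.0055,0],"yaw":0,"jaw":255},
  {"offset":[-0.045,-0.0056,0],"yaw":0,"jaw":255},
  {"offset":[-0.047,-0.0056,0],"yaw":0,"jaw":255},
  {"offset":[-0.047,-0.0056,0],"yaw":0,"jaw":255},
])

```text
clock: 5.22
position: [0.4957, -0.1206, 0.1658]
ee_rot: [0.706, 0.046, -0.045, -0.705]
ft_force: [2.4, -0.4, 1.0]
grip_width: 0.111
```

Run:
```python
from h import *
np.set_printoptions(precision=4,suppress=True)
plan([.5427,-.1145,.160],7.6)
a=manip.camera("scene");b=manip.camera("side"); 
cv2.imwrite("pics/tip.png",np.hstack([cv2.resize(a["pixels"][130:250,180:300],(400,400)),cv2.resize(b["pixels"][220:360,270:410],(400,400))])[:,:,::-1])
```

```text
t 5.22 pos [ 0.4957 -0.1206  0.1658] f [ 2.352  -0.3674  0.9709] w 0.111 q7 1.94
tool axes (cols)
 [[ 0.9918  0.0006 -0.1281]
 [ 0.1281 -0.0011  0.9918]
 [ 0.0004 -1.     -0.0012]] 
offset [0.0474 0.0059 0.    ] yaw -0.24
```

View pics/tip.png

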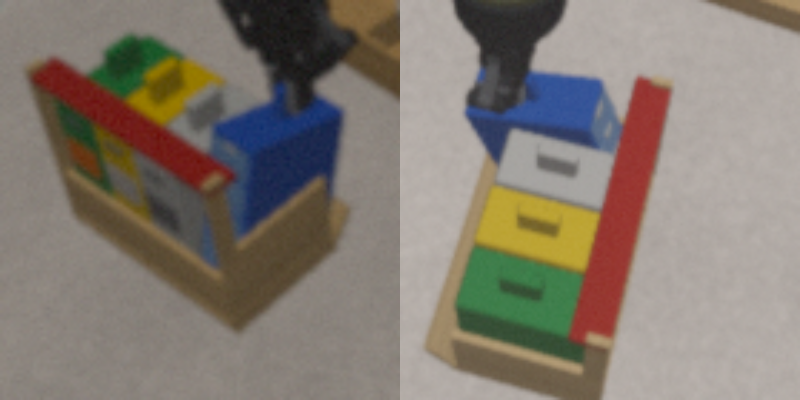

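Request:
move_arm([
  {"offset":[0,-0.006,0],"yaw":0,"jaw":255},
  {"offset":[0,-0.014,0],"yaw":0,"jaw":255},
  {"offset":[0,-0.022,0],"yaw":0,"jaw":255},
  {"offset":[0,-0.03,0],"yaw":0,"jaw":255},
  {"offset":[0,-0.04,0],"yaw":0,"jaw":255},
  {"offset":[0,-0.05,0],"yaw":0,"jaw":255},
  {"offset":[0,-0.06,0],"yaw":0,"jaw":255},
  {"offset":[0,-0.07,0],"yaw":0,"jaw":255},
  {"offset":[0,-0.08,0],"yaw":0,"jaw":255},
  {"offset":[0,-0.08,0],"yaw":0,"jaw":255},
])

```text
clock: 6.15
position: [0.4965, -0.1207, 0.2479]
ee_rot: [0.706, 0.046, -0.045, -0.705]
ft_force: [-2.1, -1.0, -2.9]
grip_width: 0.109
```

Request:
move_arm([
  {"offset":[-0.003,-0.01,0],"yaw":0,"jaw":255},
  {"offset":[-0.006,-0.02,0],"yaw":0,"jaw":255},
  {"offset":[-0.01,-0.03,0],"yaw":0,"jaw":255},
  {"offset":[-0.01,-0.04,0],"yaw":0,"jaw":255},
  {"offset":[-0.01,-0.05,0],"yaw":0,"jaw":255},
  {"offset":[-0.01,-0.05,0],"yaw":0,"jaw":255},
  {"offset":[-0.01,-0.05,0],"yaw":0,"jaw":255},
])

```text
clock: 6.73
position: [0.4869, -0.1218, 0.2984]
ee_rot: [0.706, 0.047, -0.044, -0.705]
ft_force: [1.0, 0.0, -2.4]
grip_width: 0.115
```

Run:
```python
from h import *
np.set_printoptions(precision=4,suppress=True)
plan([.619,.144,.29],1.2)
a=manip.camera("scene");b=manip.camera("side"); 
cv2.imwrite("pics/lift.png",np.hstack([cv2.resize(a["pixels"][90:250,180:340],(400,400)),cv2.resize(b["pixels"][200:360,260:420],(400,400))])[:,:,::-1])
P=cloud(b); hsv=cv2.cvtColor(b["pixels"],cv2.COLOR_RGB2HSV).astype(int)
for c in (a,b):
    P=cloud(c); hsv=cv2.cvtColor(c["pixels"],cv2.COLOR_RGB2HSV).astype(int)
    m=(c["depth"]>0)&(hsv[...,0]>105)&(hsv[...,0]<125)&(hsv[...,1]>130)&(P[...,0]>.35)&(P[...,0]<.64)&(abs(P[...,1]+.1)<.1)
    q=P[m]; print(len(q),q.min(0),q.max(0))
```

```text
t 6.73 pos [ 0.4869 -0.1218  0.2984] f [ 0.973   0.0037 -2.395 ] w 0.115 q7 1.87
tool axes (cols)
 [[ 0.9917  0.0032 -0.1286]
 [ 0.1286 -0.0012  0.9917]
 [ 0.0031 -1.     -0.0016]] 
offset [0.1652 0.0085 0.2466] yaw 6.19
1709 [ 0.454  -0.1361  0.1495] [ 0.5813 -0.0856  0.4443]
1611 [ 0.4577 -0.1483  0.1518] [ 0.5804 -0.0964  0.327 ]
```

View pics/lift.png

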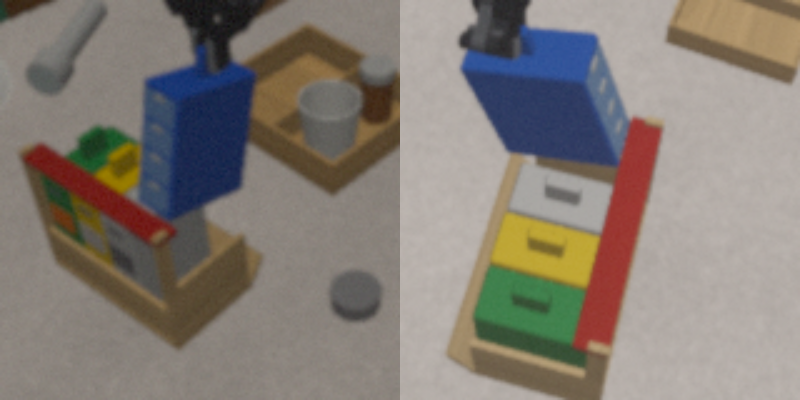

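The box is out of the rack, about 15° tipped, and the other boxes are in place. Next it goes sideways first, then over the bay.

Request:
move_arm([
  {"offset":[0,0,0.006],"yaw":0,"jaw":255},
  {"offset":[0,0,0.018],"yaw":1,"jaw":255},
  {"offset":[0,0,0.035],"yaw":2,"jaw":255},
  {"offset":[0,0,0.055],"yaw":3,"jaw":255},
  {"offset":[0,0,0.075],"yaw":4,"jaw":255},
  {"offset":[0,0,0.095],"yaw":5,"jaw":255},
  {"offset":[0.01,0,0.115],"yaw":6,"jaw":255},
  {"offset":[0.025,0,0.135],"yaw":6.2,"jaw":255},
  {"offset":[0.04,0,0.15],"yaw":6.2,"jaw":255},
  {"offset":[0.05,0,0.16],"yaw":6.2,"jaw":255},
])

```text
clock: 7.67
position: [0.5157, 0.0462, 0.2965]
ee_rot: [0.708, 0.008, -0.008, -0.707]
ft_force: [-0.5, -0.0, -2.4]
grip_width: 0.111
```

Run:
```python
from h import *
np.set_printoptions(precision=4,suppress=True)
plan([.576,.144,.29],1.2)
```

```text
t 7.67 pos [0.5157 0.0462 0.2965] f [-0.5006 -0.0056 -2.4368] w 0.111 q7 1.44
tool axes (cols)
 [[ 0.9997  0.0004 -0.0233]
 [ 0.0233 -0.0013  0.9997]
 [ 0.0004 -1.     -0.0013]] 
offset [0.0625 0.0064 0.0964] yaw 0.14
```

Request:
move_arm([
  {"offset":[0.01,0,0.015],"yaw":0,"jaw":255},
  {"offset":[0.02,0,0.035],"yaw":0,"jaw":255},
  {"offset":[0.035,0,0.055],"yaw":0,"jaw":255},
  {"offset":[0.05,0,0.075],"yaw":0,"jaw":255},
  {"offset":[0.058,0,0.09],"yaw":0,"jaw":255},
  {"offset":[0.062,0,0.096],"yaw":0,"jaw":255},
  {"offset":[0.062,0,0.096],"yaw":0,"jaw":255},
  {"offset":[0.062,0,0.096],"yaw":0,"jaw":255},
])

```text
clock: 8.33
position: [0.5753, 0.1426, 0.296]
ee_rot: [0.708, 0.008, -0.008, -0.706]
ft_force: [0.9, -0.6, -2.8]
grip_width: 0.11
```

Run:
```python
from h import *
np.set_printoptions(precision=4,suppress=True)
plan([.576,.144,.29],1.2)
a=manip.camera("scene");b=manip.camera("side"); 
cv2.imwrite("pics/over.png",np.hstack([cv2.resize(a["pixels"][190:370,210:390],(400,400)),cv2.resize(b["pixels"][80:260,310:490],(400,400))])[:,:,::-1])
for c in (a,b):
    P=cloud(c); hsv=cv2.cvtColor(c["pixels"],cv2.COLOR_RGB2HSV).astype(int)
    m=(c["depth"]>0)&(hsv[...,0]>105)&(hsv[...,0]<125)&(hsv[...,1]>130)&(P[...,0]>.45)&(P[...,0]<.75)&(abs(P[...,1]-.14)<.1)
    m=cv2.erode(m.astype(np.uint8),np.ones((3,3)))>0
    q=P[m]; print(len(q),np.percentile(q,1,0),np.percentile(q,99,0))
    # planes: fit dominant normals via RANSAC
    rng=np.random.default_rng(0)
    for _ in range(2):
        best=None
        for _ in range(300):
            s=q[rng.choice(len(q),3,False)]; n=np.cross(s[1]-s[0],s[2]-s[0]); n/=np.linalg.norm(n)+1e-12
            i=abs((q-s[0])@n)<.0025
            if best is None or i.sum()>best.sum(): best=i
        s=q[best]; n=np.linalg.svd(s-s.mean(0),full_matrices=False)[2][2]
        print(" plane",len(s),n*np.sign(n[np.argmax(abs(n))]),s.mean(0),s.min(0),s.max(0)); q=q[~best]
```

```text
t 8.33 pos [0.5753 0.1426 0.296 ] f [ 0.9273 -0.6151 -2.8192] w 0.11 q7 1.35
tool axes (cols)
 [[ 0.9997 -0.0003 -0.0226]
 [ 0.0226 -0.0024  0.9997]
 [-0.0004 -1.     -0.0024]] 
offset [0.0007 0.006  0.0014] yaw 0.09
1769 [0.5536 0.1305 0.1633] [0.66   0.1681 0.292 ]
 plane 1315 [-0.0221  0.9997  0.004 ] [0.6108 0.1663 0.2279] [0.5505 0.1617 0.1567] [0.6649 0.1689 0.2882]
 plane 402 [-0.2566 -0.0054  0.9665] [0.607  0.1475 0.2806] [0.5485 0.1283 0.2641] [0.6393 0.1634 0.2901]
907 [0.5494 0.1175 0.2063] [0.641  0.1552 0.2904]
 plane 535 [-0.018   0.9997 -0.0147] [0.5949 0.1206 0.2532] [0.549  0.1173 0.1675] [0.6473 0.1251 0.2905]
 plane 329 [-0.2639 -0.0075  0.9645] [0.598  0.1379 0.2794] [0.5475 0.117  0.2645] [0.6366 0.1587 0.2921]
```

View pics/over.png

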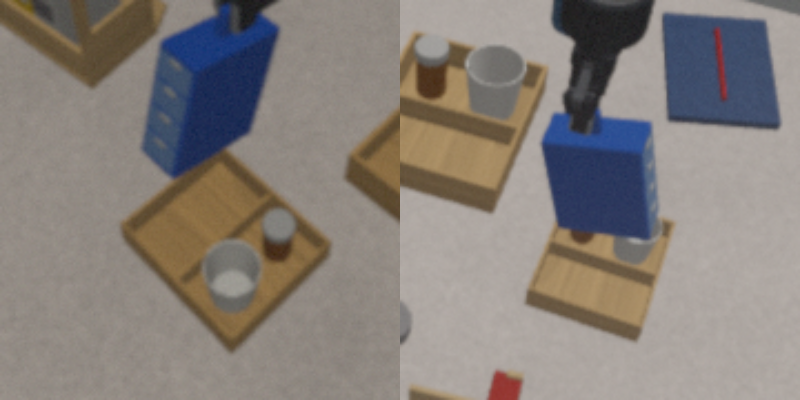

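The organiser hangs tipped 0.265 rad over the bay and is centred in y. Its toe is at about x = 0.575, z = 0.138. I'll lower the toe and then reverse the tip.

Request:
move_arm([
  {"offset":[0.002,0.01,0.001],"yaw":0,"jaw":255},
  {"offset":[0.002,0.025,0.001],"yaw":0,"jaw":255},
  {"offset":[0.002,0.042,0.001],"yaw":0,"jaw":255},
  {"offset":[0.002,0.06,0.001],"yaw":0,"jaw":255},
  {"offset":[0.002,0.078,0.001],"yaw":0,"jaw":255},
  {"offset":[0.002,0.095,0.001],"yaw":0,"jaw":255},
  {"offset":[0.002,0.108,0.001],"yaw":0,"jaw":255},
  {"offset":[0.002,0.118,0.001],"yaw":0,"jaw":255},
  {"offset":[0.002,0.124,0.001],"yaw":0,"jaw":255},
  {"offset":[0.002,0.124,0.001],"yaw":0,"jaw":255},
])

```text
clock: 9.27
position: [0.5767, 0.1422, 0.1713]
ee_rot: [0.708, 0.007, -0.008, -0.706]
ft_force: [0.4, 0.2, -2.7]
grip_width: 0.107
```

Request:
move_arm([
  {"offset":[0,0.002,0],"yaw":0,"jaw":255},
  {"offset":[0,0.004,0],"yaw":0,"jaw":255},
  {"offset":[0,0.006,0],"yaw":0,"jaw":255},
  {"offset":[0,0.008,0],"yaw":0,"jaw":255},
  {"offset":[0,0.008,0],"yaw":0,"jaw":255},
], squeeze=20)

```text
clock: 9.68
position: [0.5766, 0.1422, 0.1632]
ee_rot: [0.708, 0.007, -0.008, -0.706]
ft_force: [0.3, 0.5, -2.3]
grip_width: 0.107
```

Request:
move_arm([
  {"offset":[0.003,0.0015,0],"yaw":0,"jaw":255},
  {"offset":[0.008,0.0025,0],"yaw":0,"jaw":255},
  {"offset":[0.013,0.003,0],"yaw":0,"jaw":255},
  {"offset":[0.018,0.0035,0],"yaw":0,"jaw":255},
  {"offset":[0.023,0.004,0],"yaw":0,"jaw":255},
  {"offset":[0.028,0.005,0],"yaw":0,"jaw":255},
  {"offset":[0.033,0.0055,0],"yaw":0,"jaw":255},
  {"offset":[0.038,0.0062,0],"yaw":0,"jaw":255},
  {"offset":[0.041,0.007,0],"yaw":0,"jaw":255},
  {"offset":[0.041,0.007,0],"yaw":0,"jaw":255},
])

```text
clock: 10.52
position: [0.6186, 0.143, 0.1562]
ee_rot: [0.708, 0.007, -0.007, -0.706]
ft_force: [1.1, -0.6, 4.1]
grip_width: 0.113
```

```bash
cat > chk.py <<'E'
from h import *
import sys
np.set_printoptions(precision=4,suppress=True)
plan([.619,.144,.157],1.2)
a=manip.camera("scene");b=manip.camera("side"); 
cv2.imwrite(f"pics/{sys.argv[1]}.png",np.hstack([cv2.resize(a["pixels"][190:370,210:390],(400,400)),cv2.resize(b["pixels"][100:260,320:480],(400,400))])[:,:,::-1])
for c in (a,b):
    P=cloud(c); hsv=cv2.cvtColor(c["pixels"],cv2.COLOR_RGB2HSV).astype(int)
    m=(c["depth"]>0)&(hsv[...,0]>105)&(hsv[...,0]<125)&(hsv[...,1]>130)&(P[...,0]>.45)&(P[...,0]<.75)&(abs(P[...,1]-.14)<.1)
    m=cv2.erode(m.astype(np.uint8),np.ones((3,3)))>0
    q=P[m]; rng=np.random.default_rng(0)
    for _ in range(2):
        best=None
        for _ in range(300):
            s=q[rng.choice(len(q),3,False)]; n=np.cross(s[1]-s[0],s[2]-s[0]); n/=np.linalg.norm(n)+1e-12
            i=abs((q-s[0])@n)<.0025
            if best is None or i.sum()>best.sum(): best=i
        s=q[best]; n=np.linalg.svd(s-s.mean(0),full_matrices=False)[2][2]
        print(" plane",len(s),n*np.sign(n[np.argmax(abs(n))]),s.mean(0),s.min(0),s.max(0)); q=q[~best]
E
python3 chk.py placed
```

```text
t 10.52 pos [0.6186 0.143  0.1562] f [ 1.0572 -0.632   4.0872] w 0.113 q7 1.42
tool axes (cols)
 [[ 0.9998 -0.0003 -0.0207]
 [ 0.0207 -0.0023  0.9998]
 [-0.0003 -1.     -0.0023]] 
offset [ 0.0005 -0.0008  0.001 ] yaw -0.01
 plane 871 [-0.0213  0.9998  0.0054] [0.6318 0.1664 0.0856] [0.5855 0.1625 0.0226] [0.6755 0.169  0.1385]
 plane 339 [-0.0159 -0.0043  0.9999] [0.6496 0.1475 0.1346] [0.5999 0.1289 0.132 ] [0.6757 0.1633 0.1371]
 plane 306 [-0.0132 -0.016   0.9998] [0.6308 0.1366 0.1353] [0.5824 0.1191 0.1318] [0.672  0.159  0.1386]
 plane 24 [0.0103 0.144  0.9895] [0.6396 0.1339 0.1371] [0.5897 0.1212 0.133 ] [0.6696 0.1599 0.1397]
```

View pics/placed.png

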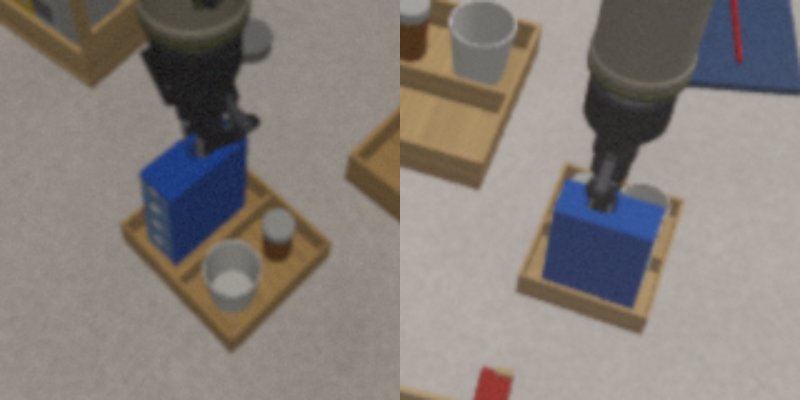

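It stands upright to within about 0.015 rad, with its top at z = 0.135, so it rests on the floor. I'll release and retreat.

Request:
move_arm([
  {"offset":[0,0,0],"yaw":0,"jaw":200},
  {"offset":[0,0,0],"yaw":0,"jaw":160},
  {"offset":[0,0,0],"yaw":0,"jaw":150},
  {"offset":[0,0,0],"yaw":0,"jaw":150},
  {"offset":[0,-0.01,0],"yaw":0,"jaw":150},
  {"offset":[0,-0.03,0],"yaw":0,"jaw":150},
  {"offset":[0,-0.06,0],"yaw":0,"jaw":150},
  {"offset":[0,-0.09,0],"yaw":0,"jaw":150},
  {"offset":[0,-0.12,0],"yaw":0,"jaw":150},
  {"offset":[0,-0.12,0],"yaw":0,"jaw":150},
])

```text
clock: 11.45
position: [0.6204, 0.1434, 0.2838]
ee_rot: [-0.707, -0.01, 0.004, 0.707]
ft_force: [0.7, 0.1, 0.7]
grip_width: 0.409
```

```bash
python3 chk.py rel
python3 - <<'E'
from h import *
for n in("scene","side"):
    c=manip.camera(n); P=cloud(c); ok=c["depth"]>0
    k=ok&(P[...,0]>.39)&(P[...,0]<.48)&(abs(P[...,1])<.06)&(P[...,2]>.015)&(P[...,2]<.035)
    print("tin",cv2.minAreaRect(P[k][:,:2].astype(np.float32)))
    hsv=cv2.cvtColor(c["pixels"],cv2.COLOR_RGB2HSV).astype(int)
    for nm,lo,hi in (("yel",20,33),("green",45,80)):
        m=ok&(P[...,1]<-.1)&(P[...,0]>.45)&(hsv[...,0]>lo)&(hsv[...,0]<hi)&(hsv[...,1]>130)&(P[...,2]>.148)&(P[...,2]<.17)
        print(nm,cv2.minAreaRect(P[m][:,:2].astype(np.float32)))
    m=ok&(P[...,0]>.5)&(P[...,0]<.6)&(abs(P[...,1]+.16)<.03)&(P[...,2]>.15)&(P[...,2]<.17)&(hsv[...,1]<60); print("white tab",cv2.minAreaRect(P[m][:,:2].astype(np.float32)))
    b=ok&(P[...,0]>.5)&(P[...,0]<.75)&(abs(P[...,1]-.14)<.1)&(P[...,2]>.155)&(P[...,2]<.166)&(hsv[...,0]>105)&(hsv[...,0]<125)&(hsv[...,1]>130); print("blue tab",cv2.minAreaRect(P[b][:,:2].astype(np.float32)))
E
```

```text
t 11.45 pos [0.6204 0.1434 0.2838] f [0.6971 0.1091 0.7015] w 0.409 q7 1.4
tool axes (cols)
 [[ 0.9998  0.0088 -0.0205]
 [ 0.0205  0.0009  0.9998]
 [ 0.0088 -1.      0.0007]] 
offset [-0.0025  0.1268  0.0005] yaw -0.03
 plane 877 [-0.0202  0.9998  0.007 ] [0.6338 0.1664 0.085 ] [0.5845 0.1626 0.0217] [0.6781 0.1687 0.1365]
 plane 482 [0.0009 0.0023 1.    ] [0.6363 0.1483 0.1333] [0.5854 0.1282 0.1307] [0.6773 0.1631 0.136 ]
 plane 324 [ 0.0056 -0.0147  0.9999] [0.6304 0.1362 0.1344] [0.5847 0.1197 0.1315] [0.6742 0.159  0.1371]
 plane 26 [-0.0456  0.2209  0.9742] [0.6408 0.1367 0.1345] [0.5855 0.1194 0.1307] [0.673  0.1579 0.1376]
tin ((0.41977712512016296, 0.025874951854348183), (0.0491335391998291, 0.017779354006052017), 15.27364730834961)
yel ((0.554717481136322, -0.2045372873544693), (0.029677288606762886, 0.011473598890006542), 6.166393280029297)
green ((0.6112777590751648, -0.9250372052192688), (0.064145028591156, 1.3662009239196777), 5.665981292724609)
white tab ((0.5495232343673706, -0.15691500902175903), (0.029004564508795738, 0.0085913660004735), 11.540933609008789)
blue tab ((0.6222286820411682, 0.14458535611629486), (0.029482461512088776, 0.010656939819455147), 0.9962787628173828)
tin ((0.4229966104030609, 0.004521556198596954), (0.056464869529008865, 0.055661510676145554), 7.7594451904296875)
yel ((0.554419219493866, -0.2071366310119629), (0.030140256509184837, 0.010293220169842243), 7.003757476806641)
green ((0.5618671178817749, -0.25201886892318726), (0.024360978975892067, 0.00698036840185523), 9.954718589782715)
white tab ((0.5493667125701904, -0.16055403649806976), (0.02977995201945305, 0.010801810771226883), 9.132997512817383)
blue tab ((0.622050404548645, 0.14095322787761688), (0.027682263404130936, 0.008209321647882462), 0.9083892107009888)
```

View pics/rel.png

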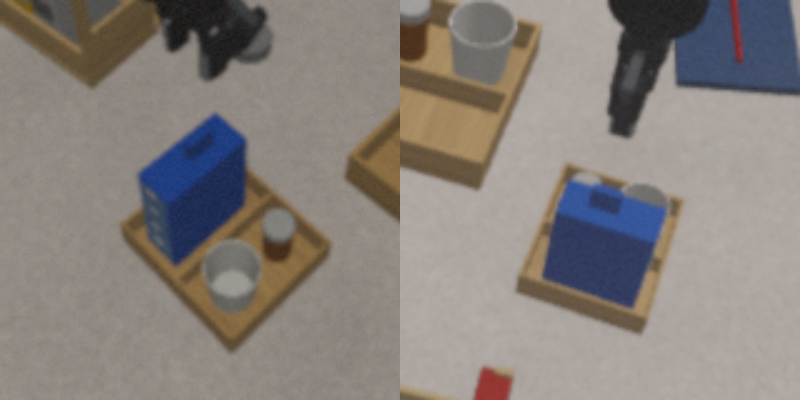

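The organiser stands upright in the bay, about 3 mm off centre. The other boxes and the tin have not moved, and the arm is clear.

```bash
python3 -c "
from workcell import manip
print(manip.hand_in())"
```

```text
the job is handed in; nothing more can be done
None
```

The organiser is standing upright in the empty bay of the smallest tray (the rim measured about 139 × 165 mm), released, and the job is handed in at about 12 s of the 43 s allowed. I pinched it by its tab, tipped it forward about 0.27–0.3 rad with its foot kept down, and lifted it out over the lip. In the bay I put its front edge down first, tipped it back upright and let go.

**Last checks:**
- **Organiser:** it tilts less than 0.01 rad, with its top at z ≈ 0.134 m, so it rests on the floor. It is about 3 mm from the bay's centre.
- **Other boxes:** the white box sits where its place in the rack should be, though I had no earlier measurement of its tab to compare. The yellow and green tabs are within about 2 mm of their starts.
- **Pin tin:** the side camera shows it within 1 mm of its start.
- **Arm:** clear of everything, with forces near zero.

**Readings that disagreed:** two values from the scene camera in the final check were off. The tin was partly hidden by the gripper, and the green tab reading picked up stray background points. The side camera gave good readings for both.

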